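# Run the bar-feed carriage up to its length stop

### The job

Set the bar feed for the next cut: press the red release button on the carriage down with a fingertip and, keeping it held down all the way, push the carriage along its rail until its nose rests against the orange end stop; then let go and move clear, leaving the carriage against the stop. Only press and push: pick nothing up, and leave the loose things standing around the rail where they are.

Things in the scene. Friction and masses are not known exactly. Their poses are not given: they have to be found in the camera images.
- rail: Bar-feed rail fixed to the bench: green base plate 140 mm (x) by 500 mm (y), 12 mm thick, with two steel guide rods along y and 46 mm high end blocks. Origin at the centre of its underside on the bench; its y axis is the direction in which the carriage must go (from start towards the stop), z is up.
- carriage (a joint): Position of the carriage along the rail's +y, in m; about 0 at the start, growing towards the stop (110 to 180 mm away, as the stop is clamped). The carriage is an aluminium plate 120 by 120 mm, its top face 55 mm above the bench, 0.5 to 1.2 kg, dragging with about 3 N. Teeth under it lock it every 12 mm whenever the button is not held down; locked, it has about 1 mm of play either way.
- release_button (a joint): How far the red button is pressed, in m: 0 up, 0.010 fully down. Sprung: about 2 N to start it, 6 N fully down. The lock is free from 0.008 on; let up, it springs back and locks into a tooth, or rests on one part-way.
- button_top (a point): Centre of the top face of the red round button, 34 mm in diameter, in the middle of the carriage; 70 mm above the bench when up, 60 mm when down. It rides with the carriage. A fingertip pressed on it drags the carriage along by friction, so lift straight up to let go.
- ledge_face (a point): Centre of the near face (the side of the button) of the blue finger ledge standing on the carriage between button and stop, 26 mm from the button's centre, 56 mm wide, its top 89 mm above the bench. A fingertip held on the button can push the carriage by it. No such ledge stands on the other side of the button.
- bar_middle (a point): Middle of the 12 mm square steel bar, 310 mm long, clamped on top of the carriage along its +x edge, 47 mm from the button's axis; its clamps' tops are 77 mm above the bench. It rides with the carriage.
- carriage_nose (a point): Middle of the carriage's leading edge (towards the stop), 60 mm ahead of the button's centre along the rail's y, 46 mm above the bench. Axes as the rail's.
- stop_face (a point): Centre of the face of the black bumper, 20 mm in diameter, on the orange end stop that is clamped on the rail; 46 mm above the bench. The carriage's nose meets this face. The orange block behind it starts 18 mm past the face, is 85 by 30 mm, its knob's top 88 mm above the bench. Axes as the rail's.
- spanner: Loose steel spanner lying beyond the rail (+x side). Leave alone.
- mug: Loose blue mug, 76 mm across, 85 mm high, beyond the rail. Leave alone.
- oil_bottle: Loose yellow oil bottle, 52 mm across, 115 mm high, beyond the rail. Leave alone.
- grease_tin: Loose red tin, 60 mm across, 45 mm high, on the robot's side of the rail. Leave alone.
- offcut: Loose steel block 22 by 60 by 22 mm, on the robot's side of the rail. Leave alone.
- punch: Loose steel punch standing upright, 22 mm across, 75 mm high, on the robot's side of the rail. Leave alone.
- collar: Loose brass collar, 48 mm across, 22 mm high, on the robot's side of the rail. Leave alone.

How it is judged:
On the way, in this order (a step that is already met when the one before it is completed fails the run):
1. the button is pressed down by the fingers while the carriage is still at its start (value of joint release_button above 0.006 m and value of joint carriage below 0.015 m and contact force between the fingers and release_button above 0.5 N), for 0.1 s.
2. the carriage is on its way with the button held down (value of joint release_button above 0.006 m and value of joint carriage above 0.05 m), for 0.1 s.
3. the carriage's nose rests against the stop, the button still held down (y of carriage_nose in the frame of stop_face between -0.004 and 0.004 m and value of joint release_button above 0.006 m), for 0.1 s.
At the end, for the whole second after the job is handed in: The carriage is at rest with its nose within 4 mm of the stop's face, and nothing is touched any more (y of carriage_nose in the frame of stop_face between -0.004 and 0.004 m and velocity of joint carriage between -0.005 and 0.005 m/s).
It fails at once if the button is let up on the way, before the carriage has reached the stop (value of joint carriage above 0.015 m and y of carriage_nose in the frame of stop_face below -0.006 m and value of joint release_button below 0.004 m).
It fails at once if a loose thing beside the rail is displaced by more than 20 mm or lifted (distance of any of spanner, mug, oil_bottle, grease_tin, offcut, punch, collar from where it was at the start of the episode above 0.02 m).
It fails at once if a standing thing is knocked over (angle between any of mug, oil_bottle, grease_tin, punch's own z axis and vertical above 0.5 rad).
It also fails if it takes over 40 s, if anything falls off the work surface, if the arm or the gripper's body presses on something with over 40 N, if the wrist force passes 120 N, or if a joint passes its speed limit or range.

### The arm

A 7-joint arm with a two-finger parallel gripper is mounted at the origin on the work surface. World frame = base frame: x ahead of the robot, y to its left, z up, the work surface at z = 0. Lengths are in m, angles in rad, forces in N, time in s.
With the tool pointing down it reaches from about 0.35 to 0.9 m from the base axis. Payload 19.9 kg.
Tool frame: the origin (TCP) lies at the very end of the fingers, on their centre line; the grasp point (between the pads) lies 19 mm behind it; y points along the fingers, z is the direction in which the jaws open and shut, and the axes are right-handed (so a half turn about y gives the same grasp; the last joint's range is limited). The gripper opens to 94 mm and grips with 3 to 60 N. Pads are 16 mm wide; open, the fingers measure 119 mm over their backs; the gripper's body (75 mm by 177 mm) begins 78 mm behind the grasp point.
Start: joints at [-1.177, 0.417, -0.01, 1.614, 0.005, 1.111, -0.053], TCP at [0.264, 0.567, 0.205] pointing down, gripper open.
Joint ranges: [-2.81, 2.81], [-0.39, 2.02], [-1.27, 1.25], [0.06, 2.57], [-1.19, 4.33], [0.19, 2], [-2.82, 2.82]. Speed limits (rad/s): [1.89, 1.89, 2.39, 2.39, 3.01, 3.01, 3.01].

### API

Orientations are given as a rotation vector (axis times angle).
In Python, from bench import * gives the robot as it stands. Calls block until the motion is done:
- goto(position, orientation): joint-space move of the TCP to a pose.
- line_to(position, rotation=None, vel=0.15, stop_force=None): straight line of the TCP; rotation=None keeps the orientation; vel is the mean speed in m/s. With stop_force (N) it stops when the force on the tool has changed by that much, and returns True; else False.
- move_joints(angles): joint-space move.
- gripper_to(opening, grip_force=None): opening from 0.0 (shut) to 1.0 (fully open); grip_force is the grip in N (None keeps the last); returns when the fingers have stopped.
- wait(seconds).
- ik(position, orientation): joint angles nearest the present ones, or None.
- state(): the state.
- snapshot(name): name is "side" or "top"; returns (picture, depth): 480x640x3 uint8, red, green, blue; 480x640 float32, m along the optical axis (not along the pixel's ray), 0 where there is no reading.
- camera_params(name): a dict with "fx", "fy", "cx", "cy" (pixels), "R" (3x3) and "t" (3): a world point X has camera coordinates R X + t. Camera axes: x right, y down, z forward; pixel columns grow to the right and rows downward; lengths in m; the calibration is good to about 2 mm. A picture is of the moment at which its call begins. camera_params takes no time and is no camera call.
A pose or a line that the arm cannot do raises PlanningError and nothing moves.
- finish_job(): hands the job in, once; it reports no verdict.
The state is a dict: "t": time; "q": joint angles; "qvel": joint speeds; "joint_efforts": joint torques, N m; "position": TCP position; "ee_rot": TCP orientation; "wrist_force": force on the tool from outside, world axes, zero at the start; "wrist_torque": the same for the moment, N m; "gripper_width": opening from 0.0 (shut) to 1.0 (fully open).
Only numpy, scipy, OpenCV 4.12 (cv2) and the standard library are available. Lean on these libraries where they do the work, as an engineer would, in place of code of your own. Each camera call takes 0.05 s, during which the arm holds its last target. There are 200 camera calls.

## Working session

There is one attempt and no reset: what is moved stays moved. The work goes in short steps, each a Python script; the robot and the scene stay as the last script left them, time stands still between calls to the robot, and variables do not carry over. Pictures are saved under pics/ and viewed, about 8 in all and at most 12, crops included, and the job is handed in when it is done.

```bash
mkdir -p pics
python3 - <<'E'
from bench import *
import cv2,numpy as np
for n in("top","side"):
    p,d=snapshot(n); cv2.imwrite(f"pics/{n}0.png",p[:,:,::-1]); np.savez(f"{n}0.npz",p=p,d=d)
    print(n,camera_params(n))
s=state();print(s["t"],s["position"],s["ee_rot"],s["wrist_force"])
E
```

```text
top {'fx': 574.8024163503956, 'fy': 574.8024163503956, 'cx': 316.4491668248101, 'cy': 237.8899169501313, 'R': array([[-0.02362441, -0.99967526, -0.00955312],
       [-0.99162322,  0.02464577, -0.12679105],
       [ 0.12698532,  0.00647773, -0.99188344]]), 't': array([0.02832206, 0.5348735 , 0.98393025])}
side {'fx': 556.8915883206074, 'fy': 556.8915883206074, 'cx': 324.81460832995396, 'cy': 239.1577114401867, 'R': array([[ 0.90943507, -0.41581789, -0.00483117],
       [-0.23014262, -0.49360056, -0.8386852 ],
       [ 0.34635564,  0.76384159, -0.54459507]]), 't': array([-0.49148215,  0.18563573,  0.67646032])}
0.1 [0.26369755 0.56625106 0.20487132] [-1.54480791  0.34194313 -0.34167469] [-0.90136915  0.33654477  0.07039697]
```

View pics/top0.png

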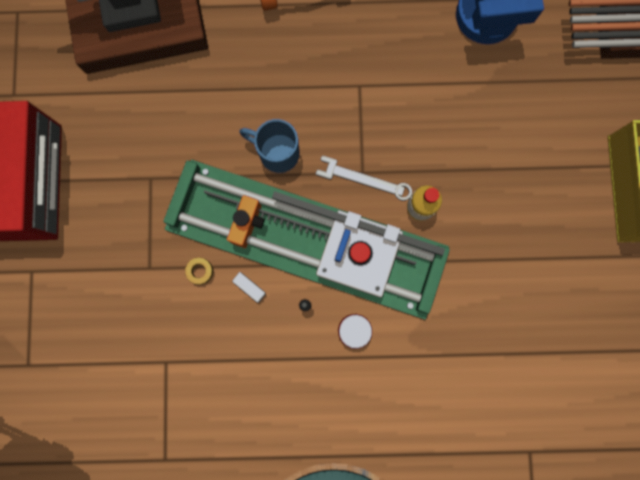

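View pics/side0.png

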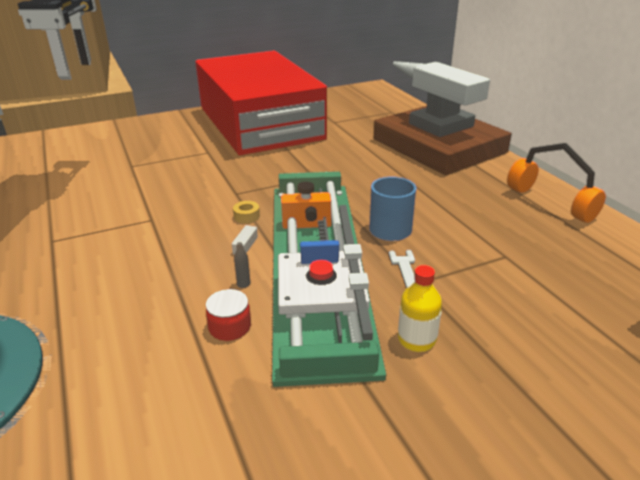

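The top view has the button at (360,252), the blue ledge at (342,245) and the orange stop at (242,220) with its bumper at about (258,222). The carriage must go left in the image. The space above the rail is clear. Next I'll measure these.

```bash
cat > m.py <<'E'
from bench import *
import cv2,numpy as np
from scipy.spatial.transform import Rotation as Ro
def world(n,d):
    c=camera_params(n); v,u=np.mgrid[:480,:640]
    P=np.stack([(u-c["cx"])/c["fx"]*d,(v-c["cy"])/c["fy"]*d,d],-1)
    return (P-c["t"])@c["R"]
def measure(n,p,d,box):
    W=world(n,d); h=cv2.cvtColor(p,cv2.COLOR_RGB2HSV).astype(int); H,S,V=h[...,0],h[...,1],h[...,2]
    b=np.zeros((480,640),bool); b[box[1]:box[3],box[0]:box[2]]=1; b&=d>0
    Z=W[...,2]; sat=(S>110)&(V>50)
    return W,dict(button=b&sat&((H<6)|(H>174))&(Z>.055)&(Z<.08),
      ledge=b&sat&(H>100)&(H<125)&(Z>.08)&(Z<.1),
      orange=b&sat&(H>7)&(H<20)&(Z>.045)&(Z<.075),
      plate=b&(H>60)&(H<95)&(S>80)&(Z>.0)&(Z<.06),
      carr=b&(S<60)&(V>120)&(Z>.05)&(Z<.06))
E
python3 - <<'E'
from m import *
for n,box in(("top",(160,155,455,320)),("side",(265,165,390,390))):
    f=np.load(n+"0.npz"); W,m=measure(n,f["p"],f["d"],box)
    for k,a in m.items():
        q=W[a]
        if len(q)<5: print(n,k,len(q)); continue
        r=cv2.minAreaRect(q[:,:2].astype(np.float32)*1000)
        print(n,k,len(q),q.mean(0).round(4),np.percentile(q[:,2],[5,95]).round(3),np.round(r[0],1),np.round(r[1],1),round(r[2],2))
E
```

```text
top button 335 [ 0.5046 -0.0581  0.0686] [0.057 0.073] [504.8 -58.7] [35.4 34.2] 60.14
top ledge 192 [ 0.536  -0.0133  0.088 ] [0.083 0.091] [592.7  23.6] [220.4  44.8] 33.84
top orange 744 [0.5605 0.1246 0.0637] [0.051 0.069] [512.2 -17.2] [202.4 371.5] 1.61
top plate 8953 [0.5387 0.065  0.0177] [0.009 0.046] [539.1  35.3] [494.4 136.8] 69.5
top carr 3294 [ 0.4948 -0.0566  0.0546] [0.052 0.058] [535.3 -69.3] [119.9 183.2] 69.62
side button 406 [ 0.5068 -0.0611  0.0683] [0.061 0.071] [510.  -52.7] [47.3 32.2] 64.78
side ledge 349 [ 0.5182 -0.0308  0.0865] [0.081 0.09 ] [518.7 -28.9] [14.1 54. ] 69.39
side orange 866 [0.5662 0.1342 0.0603] [0.047 0.068] [598.8 122. ] [ 48.5 152.1] 70.01
side plate 5428 [ 0.4841 -0.1016  0.0241] [0.011 0.047] [542.1  33.2] [499.4 137. ] 69.57
side carr 3012 [ 0.4907 -0.0701  0.0552] [0.053 0.057] [525.5 -11.4] [226.  119.6] 69.46
```

```bash
cat >> m.py <<'E'
uy=np.array([np.cos(np.radians(69.55)),np.sin(np.radians(69.55)),0]); ux=np.array([uy[1],-uy[0],0])
B=np.array([.5055,-.059,0])
def rot(s):
    y=np.array([0,0,-1.]); z=s*uy; return Ro.from_matrix(np.stack([np.cross(y,z),y,z],1)).as_rotvec()
def at(off,z): return B+off*uy+[0,0,z]
E
python3 - <<'E'
from m import *
gripper_to(0.0,30)
best=None
for s in(1,-1):
    q=ik(at(.010,.15),rot(s)); print(s,None if q is None else np.round(q,2))
    if q is not None:
        c=np.abs(np.array(q)-state()["q"]).max()
        if best is None or c<best[0]: best=(c,s)
s=best[1]; open("s.txt","w").write(str(s))
goto(at(.010,.15),rot(s)); line_to(at(.010,.10))
st=state(); print(s,st["t"],st["position"],at(.01,.1),st["wrist_force"],st["gripper_width"])
a,_=snapshot("side");b,_=snapshot("top")
cv2.imwrite("pics/pre.png",np.hstack([cv2.resize(a[200:340,240:400],(400,350))[:,:,::-1],cv2.resize(b[180:320,280:440],(400,350))[:,:,::-1]]))
E
```

```text
1 [-0.41  0.31  0.53  1.96 -0.2   0.92  1.43]
-1 [-0.68  0.39  0.88  1.97 -0.37  0.95 -1.54]
1 4.3667 [ 0.50913677 -0.04958804  0.10032699] [ 0.5089939  -0.04963023  0.1       ] [-0.21667011 -0.12532912  0.76296776] 0.007340743480337136
```

View pics/pre.png

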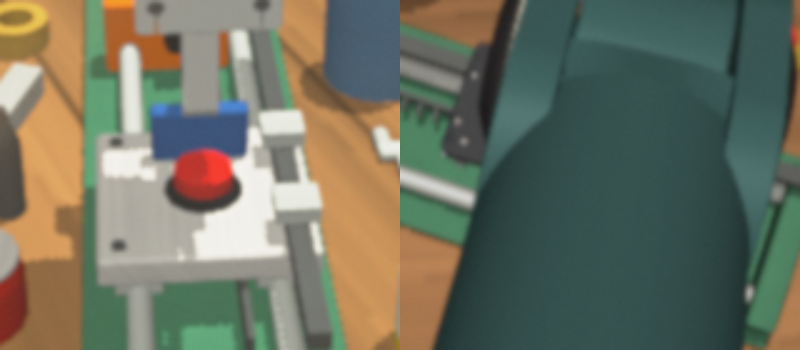

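The side view has the closed fingertip (crop about 200,112) over the carriage, lined up with the button (203,170). It is narrower than the ledge, and the arm hides the top view. I'll press with a force guard; the contact height will tell me whether I hit the button or the ledge.

Run:
```python
from m import *
h=line_to(at(.010,.075),vel=.05,stop_force=5)
print(h,state()["position"],state()["wrist_force"])
if not h:
    h=line_to(at(.010,.0575),vel=.02,stop_force=11)
    wait(.2); st=state(); print(h,st["t"],st["position"],(st["position"]-B)@uy,st["wrist_force"])
```

```text
False [ 0.5089753  -0.04974097  0.07495135] [ 0.11311846  0.27561644 -0.40148966]
True 6.0417 [ 0.50936336 -0.0495607   0.06012097] 0.010194232463301683 [-2.35740391  0.68729559 13.53883952]
```

Button bottomed at z = 0.060 with about 13 N. Now pushing.

Run:
```python
from m import *
def rep(h):
    st=state(); p=st["position"]-B; print(h,round(st["t"],2),"along",round(p@uy,4),"across",round(p@ux,4),"z",round(p[2],4),"f",(st["wrist_force"]@uy).round(1),st["wrist_force"].round(1))
z=.0592
rep(line_to(at(.04,z),vel=.03,stop_force=20))
rep(line_to(at(.10,z),vel=.05,stop_force=20))
a,_=snapshot("side"); cv2.imwrite("pics/mid.png",cv2.resize(a[160:340,220:420],(800,720))[:600,:,::-1])
```

```text
False 7.18 along 0.0401 across 0.0005 z 0.0599 f -1.1 [-6.3  1.2 22.8]
False 8.53 along 0.1003 across 0.0004 z 0.06 f 0.1 [-4.6  1.8 22.6]
```

View pics/mid.png

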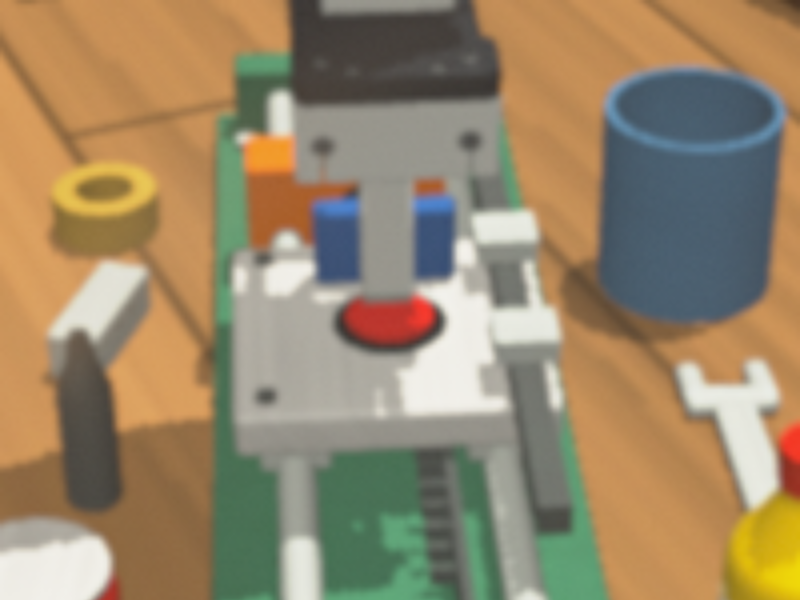

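The carriage has ridden along about 90 mm with the button held down at crop (390,320), and the fingertip is close to the ledge. Carrying on slowly to the stop.

Run:
```python
from m import *
def rep(h):
    st=state(); p=st["position"]-B; print(h,round(st["t"],2),"along",round(p@uy,4),"z",round(p[2],4),"f",(st["wrist_force"]@uy).round(1),st["wrist_force"].round(1))
z=.0592; o=.10
while o<.20:
    o+=.01; h=line_to(at(o,z),vel=.03,stop_force=14); rep(h)
    if h: break
wait(.3); rep(h)
p,d=snapshot("side"); np.savez("end.npz",p=p,d=d); cv2.imwrite("pics/end.png",cv2.resize(p[160:310,220:420],(800,600))[:,:,::-1])
W,m=measure("side",p,d,(265,165,390,390))
for k in("button","ledge","carr"):
    a=(W[m[k]]-B)@uy; print(k,np.percentile(a,[2,50,98]).round(4))
```

```text
False 9.07 along 0.1107 z 0.06 f -0.9 [-5.5  1.1 20.8]
False 9.55 along 0.1207 z 0.06 f 1.6 [-3.5  3.  21.3]
True 9.92 along 0.128 z 0.0601 f -4.6 [-5.4 -2.9 14.9]
True 10.22 along 0.128 z 0.0601 f -4.0 [-5.1 -2.3 15.9]
button [0.1022 0.1141 0.1268]
ledge [0.1434 0.1466 0.1514]
carr [0.0584 0.0941 0.1704]
```

View pics/end.png

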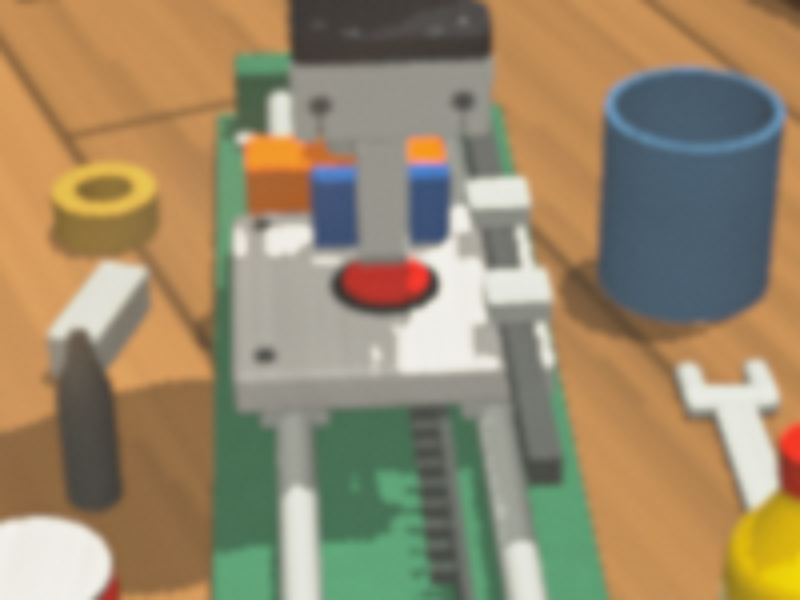

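The carriage's nose looks up against the stop (orange block just beyond it, crop about 270,190), and the push met resistance at 128 mm. One firmer push will tell whether this is the stop or only friction or play.

Run:
```python
from m import *
def rep(h):
    st=state(); p=st["position"]-B; print(h,round(st["t"],2),"along",round(p@uy,4),"z",round(p[2],4),"f",(st["wrist_force"]@uy).round(1),st["wrist_force"].round(1))
def carr():
    p,d=snapshot("side"); W,m=measure("side",p,d,(265,165,390,390))
    for k in("button","ledge","carr"):
        a=(W[m[k]]-B)@uy; print(k,np.percentile(a,[2,50,98]).round(4))
rep(line_to(at(.145,.0592),vel=.02,stop_force=15)); wait(.3); rep(0); carr()
```

```text
True 10.73 along 0.1318 z 0.0601 f -3.1 [-4.9 -1.5 13.3]
0 11.03 along 0.1318 z 0.0601 f -4.0 [-4.1 -2.7 12.8]
button [0.1019 0.1148 0.1301]
ledge [0.1429 0.1467 0.1519]
carr [0.0583 0.0939 0.1701]
```

The carriage did not move (rear edge 58.4 → 58.3 mm) while the finger slid up to the ledge, so the nose is on the stop with the button still down. Now I'll lift straight up and check.

Run:
```python
from m import *
p=np.array(state()["position"])
line_to([p[0],p[1],.11],vel=.04); line_to([p[0],p[1],.20],vel=.12)
move_joints([-1.177,.417,-.01,1.614,.005,1.111,-.053]); wait(.5)
print(state()["t"])
for n,box in(("side",(265,165,390,390)),("top",(160,155,455,320))):
    p,d=snapshot(n); W,m=measure(n,p,d,box)
    for k in("button","carr","orange"):
        q=W[m[k]]-B; q=q[np.abs(q@ux)<.055]; print(n,k,np.percentile(q@uy,[2,50,98]).round(4),np.median(q[:,2]).round(4))
    if n=="top": t=p
    else: s=p
cv2.imwrite("pics/fin.png",np.hstack([cv2.resize(s[160:400,190:450],(400,369)),cv2.resize(t[110:350,150:460],(400,310))[:,:] if 0 else cv2.resize(t[110:350,160:420],(400,369))])[:,:,::-1])
```

```text
15.9667
side button [0.1021 0.1145 0.1484] 0.0624
side carr [0.0585 0.0938 0.171 ] 0.0554
side orange [0.1955 0.2045 0.2243] 0.066
top button [0.1013 0.1169 0.133 ] 0.0618
top carr [0.0593 0.1082 0.1751] 0.0546
top orange [0.1953 0.2065 0.2242] 0.0651
```

View pics/fin.png

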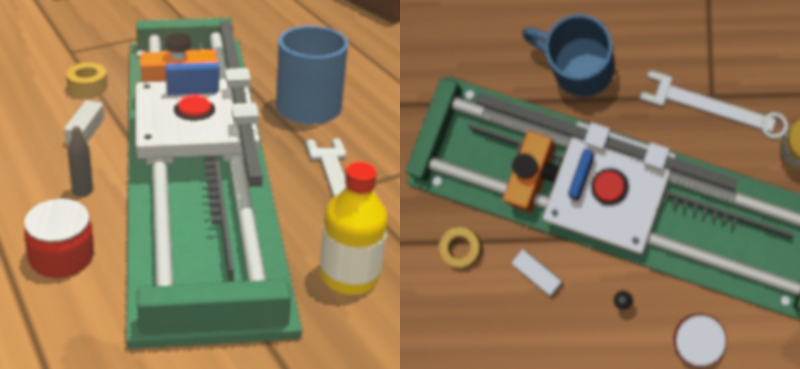

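The final view has the carriage against the bumper and all the loose things where they were. Nose is at about 176.5 mm and the stop face at about 195 − 18 = 177 mm. Handing in.

```bash
python3 -c "
from bench import *
finish_job()"
```

```text
the job is handed in; nothing more can be done
```

The carriage now rests against the orange stop, and the job is handed in at about 16 s of the 40 s allowed. I pressed the button fully down (tip at z = 60 mm), held it down and pushed the carriage about 117 mm. Then I lifted straight up and moved the arm clear.

**Last checks:**
- **Stop contact:** a second, firmer push did not move the carriage (rear edge at 58.4 mm, then 58.3 mm). After release it was still at about 58.5 mm.
- **Gap to the stop:** the final pictures put the nose at about 176.5 mm and the stop face at about 177 mm. That is a gap of about 0.5 mm, with the calibration good to about 2 mm.
- **Button:** it came back up only to about 62 mm, so it is resting part-way on a tooth rather than fully locked. The task says this can happen.
- **Loose things:** by eye, they all look undisturbed; I did not measure their positions.
- **Disagreement:** my first rough estimate put the stop about 101 mm away, below the stated 110–180 mm. The measured travel of about 117 mm replaces it.

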